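# Slide the full tip box to the pipetting spot

### The job

Only one of the three shut pipette-tip boxes still holds tips, which you see when you open it. Slide that box over the bench, without picking it up, until it stands inside the yellow taped outline, square to it with its hinge side away from the robot, and leave its lid standing open. Jars in the way may be set aside upright on the bench; keep everything else, the other two boxes included, where it stands.

Things in the scene. Friction and masses are not known exactly. Their poses are not given: they have to be found in the camera images.
- box_full: The wanted tip box: loose blue box with lilac hinged lid and white handle block (all three alike when shut); 95 (its x) x 130 (its y) x 60 mm tall, 66.5 mm with shut lid, 94.5 mm with handle, walls 4 mm, 0.45 to 0.75 kg. Origin: centre of its underside; x runs from the handle side to the hinge side, z up. Inside, a white rack at half depth carries 48 yellow tips.
- box_spent1: A spent tip box: loose blue box with lilac hinged lid and white handle block (all three alike when shut); 95 (its x) x 130 (its y) x 60 mm tall, 66.5 mm with shut lid, 94.5 mm with handle, walls 4 mm, 0.45 to 0.75 kg. Origin: centre of its underside; x runs from the handle side to the hinge side, z up. Inside, the white rack is bare, with empty dark holes.
- box_spent2: A spent tip box: loose blue box with lilac hinged lid and white handle block (all three alike when shut); 95 (its x) x 130 (its y) x 60 mm tall, 66.5 mm with shut lid, 94.5 mm with handle, walls 4 mm, 0.45 to 0.75 kg. Origin: centre of its underside; x runs from the handle side to the hinge side, z up. Inside, the white rack is bare, with empty dark holes.
- lid_full (a joint): Lid (lilac, 95 x 130 x 6 mm, 60 g) of the box that still holds tips: opening angle in rad, 0 shut, grows as the front edge swings up and back, stops at 1.9. Slightly stiff hinge (0.06 N m, 1 to 2 N at the handle): it stays where it is left.
- lid_full_handle (a point): Grip point of the white handle block on the lid of the box that still holds tips. Block: 12 mm (box x) x 26 mm (box y) x 28 mm tall, upright on the lid near its front edge. The point lies 17 mm above the lid top, 11 mm below the block top; with the lid shut 78 mm in front of and 23 mm above the hinge line. It turns with the lid.
- lid_full_hinge (a point): Middle of the lid hinge of the box that still holds tips, on the far (+x of the box) top edge: 47.5 mm behind the box's centre, 60.5 mm above its underside; the hinge line runs along the box's y axis. It turns with the lid.
- lid_spent1 (a joint): Lid (lilac, 95 x 130 x 6 mm, 60 g) of the first spent box: opening angle in rad, 0 shut, grows as the front edge swings up and back, stops at 1.9. Slightly stiff hinge (0.06 N m, 1 to 2 N at the handle): it stays where it is left.
- lid_spent1_handle (a point): Grip point of the white handle block on the lid of the first spent box. Block: 12 mm (box x) x 26 mm (box y) x 28 mm tall, upright on the lid near its front edge. The point lies 17 mm above the lid top, 11 mm below the block top; with the lid shut 78 mm in front of and 23 mm above the hinge line. It turns with the lid.
- lid_spent1_hinge (a point): Middle of the lid hinge of the first spent box, on the far (+x of the box) top edge: 47.5 mm behind the box's centre, 60.5 mm above its underside; the hinge line runs along the box's y axis. It turns with the lid.
- lid_spent2 (a joint): Lid (lilac, 95 x 130 x 6 mm, 60 g) of the second spent box: opening angle in rad, 0 shut, grows as the front edge swings up and back, stops at 1.9. Slightly stiff hinge (0.06 N m, 1 to 2 N at the handle): it stays where it is left.
- lid_spent2_handle (a point): Grip point of the white handle block on the lid of the second spent box. Block: 12 mm (box x) x 26 mm (box y) x 28 mm tall, upright on the lid near its front edge. The point lies 17 mm above the lid top, 11 mm below the block top; with the lid shut 78 mm in front of and 23 mm above the hinge line. It turns with the lid.
- lid_spent2_hinge (a point): Middle of the lid hinge of the second spent box, on the far (+x of the box) top edge: 47.5 mm behind the box's centre, 60.5 mm above its underside; the hinge line runs along the box's y axis. It turns with the lid.
- outline_center (a point): Centre of the rectangle of yellow tape on the bench (flat, nothing to bump into): clear inside 115 mm (its x) x 150 mm (its y), tape 12 mm wide. Its x axis points away from the robot within about 11 degrees; the box must stand in it with the box's long side along the outline's long side and its hinge side far from the robot.
- jar_amber: Amber jar with screw cap, upright, 52 mm across, 84 mm tall, about 0.2 kg, loose; may be set aside. Origin at the centre of its underside, z up.
- jar_white: White jar with screw cap, upright, 52 mm across, 84 mm tall, about 0.2 kg, loose; may be set aside. Origin at the centre of its underside, z up.
- jar_clear: Clear jar with screw cap, upright, 52 mm across, 84 mm tall, about 0.2 kg, loose; may be set aside. Origin at the centre of its underside, z up.
- dropper_left: Small white dropper bottle with red cap, loose, 34 mm across, 70 mm tall, 60 g, standing between the boxes. Not to be disturbed. Origin at the centre of its underside.
- dropper_right: Small white dropper bottle with green cap, loose, 34 mm across, 70 mm tall, 60 g, standing between the boxes. Not to be disturbed. Origin at the centre of its underside.
- tube_rack: Loose red tube rack behind the outline, 75 mm (its x) x 190 mm (its y) x 45 mm tall, 0.3 kg. Not to be disturbed. Origin at the centre of its underside.
- wash_bottle: Loose white bottle with red cap, 68 mm across, 170 mm tall, 0.35 kg, beyond the boxes on the robot's left. Not to be disturbed. Origin at the centre of its underside.

How it is judged:
At the end, for the whole second after the job is handed in: Box with tips flat on the bench, within 15 mm of the outline's centre and 10 degrees of its sides, hinge far side, lid open at least 1.2 rad and box still; jars upright on the bench; other boxes (lids anyhow), droppers, rack and wash bottle upright, within 35 mm of their start (horizontal distance between box_full and outline_center below 0.015 m and angle between the x axis of box_full and the x axis of outline_center, either way round below 0.17 rad and angle between box_full's own z axis and vertical below 0.06 rad and height (world z) of box_full below 0.006 m and x of lid_full_hinge in the frame of outline_center above 0.02 m and value of joint lid_full above 1.2 rad and linear speed of box_full below 0.01 m/s and angle between each of jar_amber, jar_white, jar_clear, box_spent1, box_spent2, dropper_left, dropper_right, tube_rack, wash_bottle's own z axis and vertical below 0.15 rad and height (world z) of each of jar_amber, jar_white, jar_clear below 0.01 m and linear speed of each of jar_amber, jar_white, jar_clear below 0.02 m/s and distance of each of box_spent1, box_spent2, dropper_left, dropper_right, tube_rack, wash_bottle from where it was at the start of the episode below 0.035 m); the robot touches nothing.
It fails at once if the wanted box is lifted off the bench (its underside more than 30 mm up) or tipped up by more than 0.35 rad (height (world z) of box_full above 0.03 m or angle between box_full's own z axis and vertical above 0.35 rad).
It fails at once if a jar or a dropper bottle is knocked over (angle between any of jar_amber, jar_white, jar_clear, dropper_left, dropper_right's own z axis and vertical above 0.7 rad).
It also fails if it takes over 72 s, if anything falls off the work surface, if the arm or the gripper's body presses on something with over 40 N, if the wrist force passes 120 N, or if a joint passes its speed limit or range.

### The arm

A 6-joint arm with a two-finger parallel gripper is mounted at the origin on the work surface. World frame = base frame: x ahead of the robot, y to its left, z up, the work surface at z = 0. Lengths are in m, angles in rad, forces in N, time in s.
With the tool pointing down it reaches from about 0.25 to 0.775 m from the base axis. Payload 4 kg.
Tool frame: the origin (TCP) lies at the very end of the fingers, on their centre line; the grasp point (between the pads) lies 19 mm behind it; z points along the fingers, y is the direction in which the jaws open and shut (so a half turn about z gives the same grasp; the last joint's range is limited). The gripper opens to 94 mm and grips with 3 to 60 N. Pads are 16 mm wide; open, the fingers measure 119 mm over their backs; the gripper's body (75 mm by 177 mm) begins 78 mm behind the grasp point.
Start: joints at [-0.103, 0.087, 1.371, -0, 1.684, -0.103], TCP at [0.55, -0, 0.206] pointing down, gripper open.
Joint ranges: [-3.1, 3.1], [-0.76, 2.03], [0.27, 2.55], [-1.08, 4.22], [0.17, 2.65], [-2.57, 2.57]. Speed limits (rad/s): [2.79, 2.79, 3.14, 3.14, 3.14, 3.14].

### API

Orientations are given as [roll, pitch, yaw] about the fixed x, y, z axes, in that order (R = Rz(yaw) Ry(pitch) Rx(roll)).
In Python, from bench import robot, snapshot, calibration gives the robot as it stands. The module is installed in compiled form; this text tells all that it offers.
- The arm moves only by the tool servo_tool, never from a script. Its argument "series" is text: rows parted by semicolons, each of 5 numbers parted by spaces: the closure, from -1 (fully open) to 1 (shut), then the shift along the tool's x, y, z in cm, then the turn about the tool's z in rad. A call has 1 to 20 rows; each row is the pose to reach, as a shift and turn from the pose commanded when the call began, along the tool's axes at that moment; what a row does not reach only later rows make up. A row lasts 1/12 s, in which the tool goes at most 41.7 mm and 7.16 degrees, less where a joint would pass 70% of its speed; a pose out of reach is approached as far as the arm can. A call with a gripper value outside its range is refused whole. The fingers move at their own pace and stop on an object; the grip force is fixed at half the most. Time passes only in rows, so rows that repeat a pose let the fingers close. It gives the time, the measured TCP pose, the force and the opening at its end, in the units of the state.
- robot.get_obs(): the state, without advancing time (a new reading comes with each control period).
- snapshot(name): name is "scene" or "side" or "wrist"; returns (picture, depth): 480x640x3 uint8, red, green, blue; 480x640 float32, m along the optical axis (not along the pixel's ray), 0 where there is no reading.
- calibration(name): a dict with "fx", "fy", "cx", "cy" (pixels), "rvec" (rotation vector, rad) and "tvec" (3), from world to camera coordinates, as OpenCV has them; the wrist camera has in their place "tool_from_camera" (4x4, takes a point from camera to tool coordinates, whose origin is the TCP and whose axes are the flange's). Camera axes: x right, y down, z forward; pixel columns grow to the right and rows downward; lengths in m; the calibration is good to about 2 mm. A picture is of the moment at which its call begins: read the wrist's pose just before it. calibration takes no time and is no camera call.
- robot.close_job(): hands the job in, once; it reports no verdict.
The state is a dict: "time": time; "joint_positions": joint angles; "qvel": joint speeds; "joint_torque": joint torques, N m; "tool_pos": TCP position; "ee_rot": TCP orientation; "wrist_force": force on the tool from outside, world axes, zero at the start; "wrist_torque": the same for the moment, N m; "width": finger opening in m.
Only numpy, scipy, OpenCV 4.12 (cv2) and the standard library are available. Lean on these libraries where they do the work, as an engineer would, in place of code of your own. Each camera call takes 0.05 s, during which the arm holds its last target. There are 200 camera calls.

## Working session

There is one attempt and no reset: what is moved stays moved. The work goes in short steps, Python scripts to look and compute and a tool call to move; the robot and the scene stay as the last step left them, time stands still between calls to the robot, and variables do not carry over. Pictures are saved under pics/ and viewed, about 8 in all and at most 12, crops included, and the job is handed in when it is done.

Besides the shell and the picture viewer there is one more tool, called after "Emit:" as a command line: name --argument value ..., lists and objects as JSON in quotes. servo_tool: Moves the arm, as the interface text tells. Its arguments: {"type":"object","properties":{"series":{"type":"string"}},"required":["series"]}

```bash
mkdir -p pics
cat > h.py <<'E'
import numpy as np, cv2
from bench import robot, snapshot, calibration
from scipy.spatial.transform import Rotation as R
def pts(name, d=None):
    """snapshot -> img, world xyz map"""
    o=robot.get_obs(); im,d=snapshot(name); c=calibration(name)
    v,u=np.mgrid[:480,:640]
    P=np.stack([(u-c['cx'])/c['fx']*d,(v-c['cy'])/c['fy']*d,d],-1)
    if 'rvec' in c:
        M=R.from_rotvec(np.ravel(c['rvec'])).as_matrix(); W=(P-np.ravel(c['tvec']))@M
    else:
        T=np.array(c['tool_from_camera']); Rt=R.from_euler('xyz',o['ee_rot']).as_matrix()
        W=(P@T[:3,:3].T+T[:3,3])@Rt.T+o['tool_pos']
    W[d==0]=np.nan
    return im,W
def save(im,n): cv2.imwrite('pics/'+n+'.png',im[...,::-1])
E
python3 - <<'E'
from h import *
for n in ['scene','side']:
    im,W=pts(n); save(im,n+'0'); np.savez('/tmp/'+n,im=im,W=W)
    c=calibration(n); M=R.from_rotvec(np.ravel(c['rvec'])).as_matrix(); print(n,-M.T@np.ravel(c['tvec']),M[2])
print(robot.get_obs())
print(calibration('wrist'))
a=np.hstack([cv2.imread('pics/scene0.png'),cv2.imread('pics/side0.png')])
E
```

```text
scene [0.97882443 0.59856156 1.05088811] [-0.31193705 -0.49743051 -0.80948018]
side [ 0.06595707 -0.75881644  0.96770084] [ 0.43001805  0.56814828 -0.70163524]
{'time': 0.1, 'joint_positions': array([-1.03102852e-01,  8.79115188e-02,  1.37208974e+00, -3.13413653e-05,
        1.68359471e+00, -1.03097225e-01]), 'qvel': array([ 4.79407748e-05, -8.94285129e-04, -3.18450446e-03, -1.52747329e-03,
        1.05764313e-03, -4.07700604e-04]), 'joint_torque': array([ 2.25695316e-03, -3.41256917e+01, -3.03301656e+01,  7.19034858e-02,
        3.05556308e-02, -9.49158243e-05]), 'tool_pos': array([5.49510306e-01, 3.35026919e-05, 2.04411378e-01]), 'ee_rot': array([-3.13959676e+00, -1.75187373e-04,  1.57078703e+00]), 'wrist_force': array([ 0.34199119, -1.23858175, -0.85748136]), 'wrist_torque': array([ 0.02295052,  0.01361745, -0.04203472]), 'width': 0.09412529043552303}
{'fx': 345.89700422577744, 'fy': 345.89700422577744, 'cx': 318.5234827463459, 'cy': 235.21894534409455, 'tool_from_camera': array([[-1.51486833e-04, -9.63937029e-01, -2.66130384e-01,
         7.64992204e-02],
       [ 9.99999960e-01, -2.09085906e-04,  1.88098852e-04,
        -1.03263643e-03],
       [-2.36959561e-04, -2.66130345e-01,  9.63937023e-01,
        -1.78890794e-01],
       [ 0.00000000e+00,  0.00000000e+00,  0.00000000e+00,
         1.00000000e+00]])}
```

View pics/scene0.png

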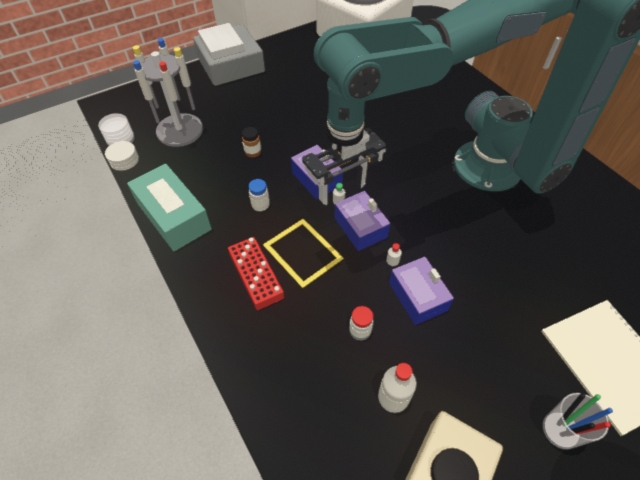

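The scene view shows three lilac boxes at about (315,165), (360,218) and (422,288). The outline is at (303,252), the jars at (252,142), (259,195) and (362,322), the droppers at (339,193) and (394,254), and the red rack at (255,272).

```bash
cat > m.py <<'E'
from h import *
def comps(im,W,lo,hi,zr,amin=25):
    h=cv2.cvtColor(im,cv2.COLOR_RGB2HSV); m=cv2.inRange(h,lo,hi)
    m[~((W[...,2]>zr[0])&(W[...,2]<zr[1])&(W[...,0]>0.2)&(W[...,0]<1)&(abs(W[...,1])<.6))]=0
    n,l,s,c=cv2.connectedComponentsWithStats(m)
    return [(l==i) for i in range(1,n) if s[i,4]>=amin]
def rect(P): return cv2.minAreaRect(P[:,:2].astype(np.float32)*1000)
E
python3 - <<'E'
from m import *
for n in ['scene','side']:
    f=np.load('/tmp/%s.npz'%n); im,W=f['im'],f['W']
    for nm,lo,hi,zr in [('lid',(118,40,90),(150,200,255),(.055,.08)),('handle',(0,0,120),(179,60,255),(.07,.1)),('tape',(20,120,120),(35,255,255),(-.02,.012)),('rack',(0,150,80),(8,255,255),(.03,.06)),('redcap',(0,150,80),(8,255,255),(.06,.2)),('green',(45,100,60),(85,255,255),(.05,.09)),('bluecap',(95,120,80),(117,255,255),(.06,.1)),('dark',(0,0,0),(179,255,90),(.07,.09))]:
        for m in comps(im,W,lo,hi,zr):
            P=W[m]; v,u=np.nonzero(m); r=rect(P)
            print(n,nm,m.sum(),'px',int(u.mean()),int(v.mean()),'med',P.mean(0).round(3),'rect',np.round(r[0]),np.round(r[1]),round(r[2],1))
E
```

```text
scene lid 311 px 305 160 med [ 0.503 -0.263  0.066] rect [ 485. -235.] [ 96. 133.] 1.4
scene lid 32 px 327 161 med [ 0.449 -0.223  0.067] rect [ 450. -222.] [29. 17.] 4.6
scene lid 34 px 335 169 med [ 0.449 -0.186  0.067] rect [ 448. -187.] [34. 15.] 3.2
scene lid 1367 px 361 214 med [ 0.479 -0.009  0.066] rect [475. -14.] [134.  97.] 87.1
scene lid 1860 px 421 285 med [0.48  0.246 0.066] rect [475. 242.] [132.  98.] 81.8
scene handle 734 px 164 195 med [ 0.903 -0.328  0.092] rect [ 903. -330.] [ 56. 131.] 7.4
scene handle 83 px 371 204 med [ 0.446 -0.01   0.087] rect [444. -12.] [30. 14.] 88.9
scene handle 102 px 433 275 med [0.447 0.248 0.087] rect [445. 247.] [26. 13.] 80.7
scene handle 170 px 393 396 med [0.702 0.426 0.085] rect [698. 422.] [28. 66.] 29.6
scene handle 1206 px 449 443 med [0.667 0.555 0.098] rect [676. 579.] [152. 106.] 25.7
scene tape 982 px 302 252 med [ 0.655 -0.026  0.001] rect [651. -32.] [144. 182.] 8.1
scene rack 1422 px 254 271 med [ 0.797 -0.021  0.036] rect [794. -28.] [193.  75.] 85.5
scene redcap 41 px 395 246 med [0.465 0.123 0.069] rect [465. 123.] [
[... 1368 characters left out ...]
] [192.  80.] 85.2
side redcap 108 px 239 101 med [0.676 0.411 0.166] rect [711. 482.] [198.  29.] 63.4
side redcap 28 px 273 168 med [0.654 0.223 0.077] rect [652. 222.] [25.  9.] 2.2
side redcap 45 px 225 225 med [0.46  0.121 0.068] rect [461. 122.] [19. 13.] 57.0
side green 1507 px 504 277 med [ 0.85  -0.352  0.07 ] rect [ 856. -355.] [102. 244.] 32.7
side green 74 px 291 292 med [ 0.469 -0.127  0.068] rect [ 469. -127.] [17. 18.] 30.3
side bluecap 67 px 204 119 med [0.621 0.527 0.068] rect [620. 529.] [11. 52.] 26.1
side bluecap 402 px 401 278 med [ 0.666 -0.239  0.082] rect [ 668. -236.] [49. 48.] 23.6
side dark 569 px 445 368 med [ 0.587 -0.442  0.083] rect [ 590. -440.] [49. 46.] 15.7
```

View pics/side0.png

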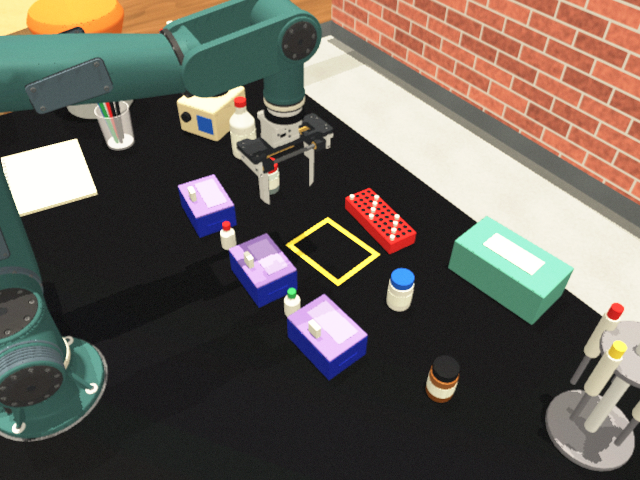

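The side view shows the boxes at about (207,203), (263,265) and (327,335), with handles facing the robot. The outline is at (333,250), the rack behind it, and jars lie on both sides of the outline. I'll open the middle box first, so I'm moving over its handle with the jaws along the box's y.

Emit:
servo_tool --series "-1 -1.1 -10.9 -2 -1.518;-1 -1.1 -10.9 -2 -1.518;-1 -1.1 -10.9 -2 -1.518;-1 -1.1 -10.9 -2 -1.518;-1 -1.1 -10.9 -2 -1.518;-1 -1.1 -10.9 -2 -1.518;-1 -1.1 -10.9 -2 -1.518;-1 -1.1 -10.9 -2 -1.518;-1 -1.1 -10.9 -2 -1.518;-1 -1.1 -10.9 -2 -1.518;-1 -1.1 -10.9 -2 -1.518;-1 -1.1 -10.9 -2 -1.518;-1 -1.1 -10.9 -2 -1.518;-1 -1.1 -10.9 -2 -1.518;-1 -1.1 -10.9 -2 -1.518;-1 -1.1 -10.9 -2 -1.518"

```text
time: 1.43
tool_pos: [0.4409, -0.011, 0.2253]
ee_rot: [3.142, -0.0, 3.087]
wrist_force: [-0.1, -1.1, -0.1]
width: 0.0937
```

```bash
cat > w.py <<'E'
import sys
from m import *
def tool(p,o=None):
    o=o or robot.get_obs(); M=R.from_euler('xyz',o['ee_rot']).as_matrix(); return (M.T@(np.array(p)-o['tool_pos'])*100).round(2)
if __name__=='__main__':
    n=sys.argv[1]; im,W=pts('wrist'); save(im,n); np.savez('/tmp/'+n,im=im,W=W)
    o=robot.get_obs(); print(o['tool_pos'].round(4),o['ee_rot'].round(4),o['width'])
    for nm,lo,hi,zr in [('lid',(118,40,60),(150,220,255),(.055,.08)),('handle',(0,0,120),(179,60,255),(.09,.1))]:
        for m in comps(im,W,lo,hi,zr,150):
            P=W[m]; v,u=np.nonzero(m); r=rect(P); c=np.r_[np.array(r[0])/1000,P[:,2].mean()]
            print(nm,m.sum(),'px',int(u.mean()),int(v.mean()),'z',c[2].round(4),'rect',np.round(r[0]),np.round(r[1]),round(r[2],1),'tool cm',tool(c))
E
python3 w.py w1
```

```text
[ 0.441  -0.011   0.2254] [ 3.1416e+00 -1.0000e-04  3.0874e+00] 0.0935921202165516
lid 7086 px 564 227 z 0.0661 rect [472. 243.] [132.  95.] 82.4 tool cm [-1.72 25.56 15.93]
lid 6810 px 319 237 z 0.066 rect [471. -13.] [130.  96.] 86.6 tool cm [-2.99 -0.06 15.94]
lid 6649 px 111 257 z 0.0653 rect [ 479. -234.] [ 95. 131.] 3.1 tool cm [ -4.96 -22.07  16.01]
handle 400 px 599 212 z 0.0942 rect [442. 247.] [27. 12.] 82.4 tool cm [ 1.34 25.72 13.12]
handle 356 px 319 225 z 0.0939 rect [440. -11.] [25. 12.] 86.7 tool cm [ 1.200e-01 -1.000e-02  1.315e+01]
handle 365 px 82 247 z 0.0933 rect [ 448. -235.] [12. 27.] 4.4 tool cm [ -1.92 -22.35  13.21]
```

View pics/w1.png

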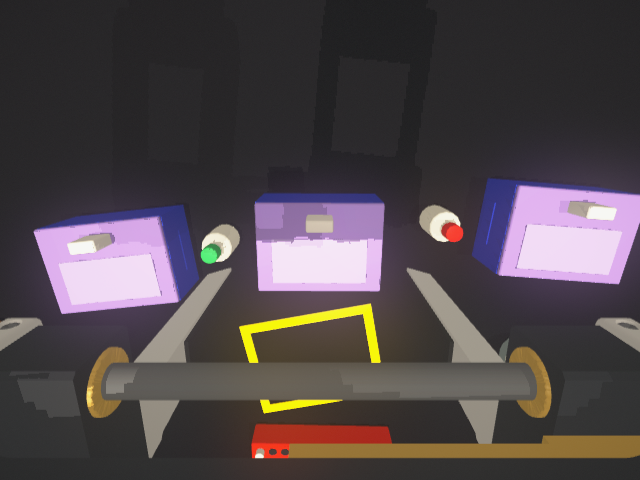

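The wrist view shows the middle handle centred at (319,225), with the other handles at (599,212) and (82,247). All measurements agree. Next I descend and grip.

Emit:
servo_tool --series "-0.4 0.1 0 4 0;-0.4 0.1 0 8 0;-0.4 0.1 0 11 0;-0.4 0.1 0 13.5 0;-0.4 0.1 0 15 0;-0.4 0.1 0 15.2 0;1 0.1 0 15.2 0;1 0.1 0 15.2 0;1 0.1 0 15.2 0;1 0.1 0 15.2 0;1 0.1 0 15.2 0;1 0.1 0 15.2 0"

```text
time: 2.48
tool_pos: [0.4406, -0.011, 0.0744]
ee_rot: [-3.141, 0.002, 3.089]
wrist_force: [-0.5, 0.7, 0.8]
width: 0.0292
```

```bash
python3 -c "
import numpy as np
r=np.hypot(78,31);p=np.arctan2(31,-78)
for t in np.linspace(1.75/14,1.75,14):
    print('1 %.2f 0 %.2f 0;'%(-(r*np.cos(p-t)+78)/10,-(r*np.sin(p-t)-31)/10),end='')"
```

```text
1 -0.45 0 -0.95 0;1 -1.01 0 -1.83 0;1 -1.68 0 -2.64 0;1 -2.44 0 -3.36 0;1 -3.29 0 -3.98 0;1 -4.21 0 -4.49 0;1 -5.18 0 -4.87 0;1 -6.19 0 -5.14 0;1 -7.23 0 -5.27 0;1 -8.28 0 -5.28 0;1 -9.32 0 -5.15 0;1 -10.34 0 -4.90 0;1 -11.32 0 -4.52 0;1 -12.24 0 -4.02 0;
```

Emit:
servo_tool --series "1 0 0 0 0;1 0 0 0 0;1 -0.45 0 -0.95 0;1 -1.01 0 -1.83 0;1 -1.68 0 -2.64 0;1 -2.44 0 -3.36 0;1 -3.29 0 -3.98 0;1 -4.21 0 -4.49 0;1 -5.18 0 -4.87 0;1 -6.19 0 -5.14 0;1 -7.23 0 -5.27 0;1 -8.28 0 -5.28 0;1 -9.32 0 -5.15 0;1 -10.34 0 -4.90 0;1 -11.32 0 -4.52 0;1 -12.24 0 -4.02 0;1 -12.24 0 -4.02 0"

```text
time: 3.9
tool_pos: [0.5659, -0.0177, 0.1159]
ee_rot: [-3.141, 0.006, 3.089]
wrist_force: [-1.9, 1.1, 4.5]
width: 0.0258
```

```bash
python3 w.py w2
python3 - <<'E'
from h import *
im,W=pts('side'); w=cv2.imread('pics/w2.png')
s=cv2.resize(im[150:390,150:470,::-1],(640,480))
cv2.imwrite('pics/c2.png',cv2.resize(np.hstack([s,w]),(800,300)))
E
```

```text
[ 0.5653 -0.0176  0.1161] [-3.1414  0.0059  3.0888] 0.025413562111869254
lid 3091 px 624 114 z 0.0633 rect [477. 178.] [77. 22.] 9.1 tool cm [ 9.89 19.08  5.22]
lid 8043 px 51 124 z 0.0647 rect [ 477. -201.] [96. 66.] 2.7 tool cm [  7.9  -18.81   5.09]
lid 3184 px 320 177 z 0.0681 rect [511. -16.] [130.   9.] 86.9 tool cm [ 5.41 -0.11  4.76]
lid 393 px 225 215 z 0.0711 rect [532. -80.] [ 4. 28.] 86.0 tool cm [ 3.   -6.38  4.49]
lid 389 px 411 215 z 0.0712 rect [539.  46.] [ 5. 28.] 87.4 tool cm [3.01 6.18 4.47]
lid 352 px 239 302 z 0.0716 rect [596. -74.] [21. 22.] 87.1 tool cm [-3.35 -5.5   4.47]
lid 374 px 396 302 z 0.0723 rect [601.  31.] [26. 21.] 87.3 tool cm [-3.34  5.03  4.4 ]
lid 182 px 318 308 z 0.0655 rect [607. -21.] [36.  5.] 86.4 tool cm [-4.11 -0.11  5.08]
handle 391 px 255 278 z 0.0953 rect [569. -55.] [13. 27.] 0.4 tool cm [-0.54 -3.74  2.08]
handle 348 px 381 278 z 0.0951 rect [573.  17.] [26. 13.] 82.4 tool cm [-0.56  3.49  2.1 ]
```

View pics/c2.png

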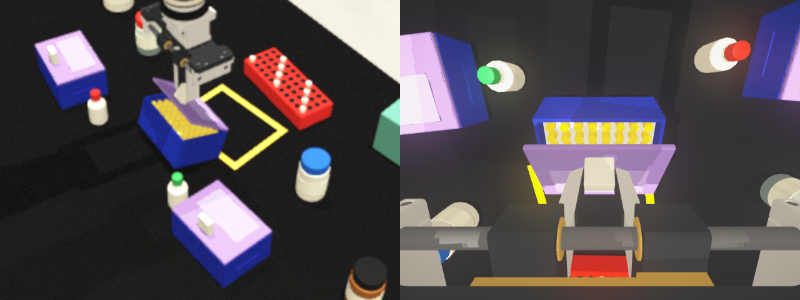

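The middle box holds the yellow tips: the side crop shows them at about (175,115), and the wrist view at (600,132). Now I release the handle, lift, and back off to measure.

Emit:
servo_tool --series "-0.3 0 0 0 0;-0.3 0 0 0 0;-0.3 0 0 0 0;-0.3 0 0 0 0;-0.3 0 0 -2 0;-0.3 0 0 -5 0;-0.3 0 0 -8 0;-0.3 0 0 -12 0;-0.3 4 0 -12 0;-0.3 8 0 -12 0;-0.3 12 0 -12 0;-0.3 13 0 -12 0;-0.3 13 0 -12 0"

```text
time: 5.08
tool_pos: [0.4307, -0.0103, 0.2343]
ee_rot: [-3.141, 0.002, 3.089]
wrist_force: [-0.4, 0.6, 0.1]
width: 0.0608
```

```bash
python3 w.py w3
python3 - <<'E'
from m import *
f=np.load('/tmp/w3.npz'); im,W=f['im'],f['W']
h=cv2.cvtColor(im,cv2.COLOR_RGB2HSV)
c=np.array([.471,-.013]); a=np.radians(-3.3); ax=np.array([np.cos(a),np.sin(a)]); ay=np.array([-ax[1],ax[0]])
X=(W[...,:2]-c)@ax*1000; Y=(W[...,:2]-c)@ay*1000; Z=W[...,2]*1000
print('profile along x at y=+-6 (X: max Z by 4mm)')
for x in range(-60,80,4):
    m=(abs(Y)<50)&(X>=x)&(X<x+4)&(Z<220); print(x,np.nanpercentile(Z[m],[5,50,95]).round() if m.sum()>3 else None, m.sum())
m=(h[...,0]>105)&(h[...,0]<132)&(h[...,1]>120)&(Z>54)&(Z<63)&(abs(Y)<90)&(X<60)
P=W[m]; print('rim',m.sum(),rect(P))
E
```

```text
[ 0.4323 -0.0105  0.2342] [-3.1414e+00  2.6000e-03  3.0887e+00] 0.06103320183587971
lid 6660 px 557 234 z 0.0661 rect [472. 243.] [132.  95.] 82.6 tool cm [-2.55 25.57 16.81]
lid 6131 px 117 262 z 0.0652 rect [ 479. -234.] [ 95. 131.] 3.1 tool cm [ -5.76 -22.08  16.91]
lid 220 px 317 273 z 0.0579 rect [494. -15.] [121.   2.] 86.9 tool cm [-6.13 -0.07 17.65]
lid 1083 px 317 343 z 0.0714 rect [568. -19.] [129.  44.] 86.4 tool cm [-13.56  -0.11  16.31]
handle 370 px 589 221 z 0.0942 rect [441. 247.] [26. 12.] 83.0 tool cm [ 0.49 25.77 13.99]
handle 333 px 90 253 z 0.0934 rect [ 448. -236.] [12. 27.] 4.1 tool cm [ -2.74 -22.4   14.09]
handle 1444 px 319 299 z 0.0934 rect [510. -15.] [115.  20.] 86.7 tool cm [-7.73 -0.03 14.1 ]
profile along x at y=+-6 (X: max Z by 4mm)
-60 [-2. -0.  1.] 285
-56 [-2. -0.  1.] 246
-52 [-1. -0.  1.] 289
-48 [-2. -0.  1.] 291
-44 [-1. -0.  1.] 250
-40 [-2. -0.  1.] 249
-36 [-2. -0.  1.] 275
-32 [-2. -0.  1.] 282
-28 [-2. -0.  1.] 259
-24 [-1. -0.  1.] 243
-20 [-1. -0.  1.] 253
-16 [-2. -0.  1.] 259
-12 [-1. -0.  1.] 264
-8 [-1. -0.  1.] 253
-4 [-2. -0.  1.] 247
0 [-2. -0.  1.] 250
4 [-2. -0.  1.] 240
8 [-2. -0.  1.] 238
12 [-2. -0.  1.] 245
16 [-1. -0.  1.] 238
20 [-0. 30. 59.] 1772
24 [59. 60. 91.] 280
28 [91. 94. 96.] 492
32 [42. 93. 95.] 600
36 [41. 92. 94.] 562
40 [ 41.  92. 103.] 582
44 [ 41.  90. 115.] 794
48 [ 41.  89. 118.] 421
52 [ 87.  88. 118.] 275
56 [ 85.  87. 117.] 238
60 [84. 85. 86.] 194
64 [83. 84. 85.] 216
68 [82. 83. 84.] 182
72 [81. 82. 83.] 174
76 [79. 81. 82.] 173
rim 540 ((495.81048583984375, -14.535530090332031), (120.80585479736328, 6.3103508949279785), 86.24700927734375)
```

View pics/w3.png

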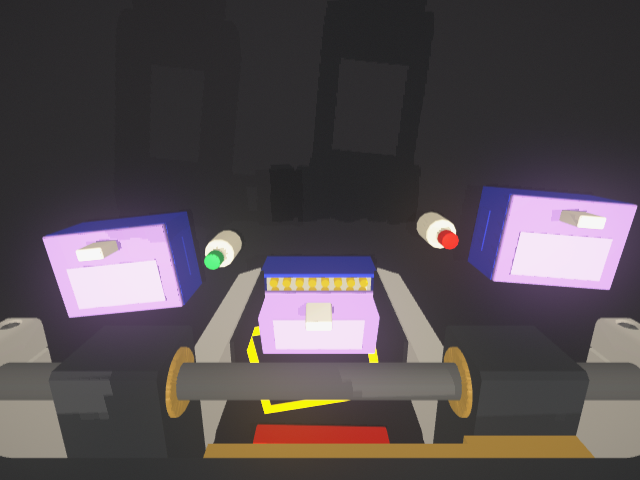

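The wrist view shows the box was dragged about 69 mm toward the outline (front rim at about y=265 px) and the lid is only ~0.3 rad open, because the handle did not pivot in the pads. I'll raise the lid by pushing its front edge up and back with closed fingers, without gripping.

Emit:
servo_tool --series "1 0 0 2 0;1 0 0 5 0;1 0 0 8 0;1 0 0 11 0;1 0 0 14 0;1 0 0 16 0;1 0 0 16.5 0;1 -2.5 0 16.5 0;1 -4.5 0 16.5 0;1 -4.8 0 16.5 0;1 -4.8 0 16.5 0"

```text
time: 6.05
tool_pos: [0.4823, -0.0133, 0.0692]
ee_rot: [-3.142, 0.001, 3.089]
wrist_force: [0.0, -1.4, -0.2]
width: 0.0004
```

```bash
python3 -c "
import numpy as np
# from rel (-107,+8) 
for t in np.linspace(.3,1.7,18):
    z=95*np.sin(t)-20; x=min(-95*np.cos(t),95) if t<1.5 else -z/np.tan(t)
    x-=6
    print('%.2f: 1 %.2f 0 %.2f 0;'%(t,-(x+107)/10,-(z-8)/10))"
python3 -c "
from h import *
print(robot.get_obs())"
```

```text
0.30: 1 -1.02 0 -0.01 0;
0.38: 1 -1.29 0 -0.74 0;
0.46: 1 -1.61 0 -1.46 0;
0.55: 1 -1.99 0 -2.14 0;
0.63: 1 -2.42 0 -2.79 0;
0.71: 1 -2.91 0 -3.41 0;
0.79: 1 -3.44 0 -3.98 0;
0.88: 1 -4.02 0 -4.50 0;
0.96: 1 -4.64 0 -4.98 0;
1.04: 1 -5.30 0 -5.40 0;
1.12: 1 -5.99 0 -5.77 0;
1.21: 1 -6.71 0 -6.07 0;
1.29: 1 -7.45 0 -6.32 0;
1.37: 1 -8.21 0 -6.51 0;
1.45: 1 -8.98 0 -6.63 0;
1.54: 1 -9.83 0 -6.69 0;
1.62: 1 -10.45 0 -6.69 0;
1.70: 1 -11.06 0 -6.62 0;
{'time': 6.05, 'joint_positions': array([-1.45226392e-01,  5.53681759e-03,  1.73086243e+00, -8.03656795e-06,
        1.40429893e+00, -1.66329299e+00]), 'qvel': array([ 0.00039861, -0.04005682,  0.04523423,  0.00121001,  0.01682587,
       -0.00225107]), 'joint_torque': array([-2.55895226e-02, -2.79247963e+01, -2.86703289e+01, -1.40922974e-02,
       -5.72920928e-02,  7.06966952e-03]), 'tool_pos': array([ 0.48230836, -0.01334117,  0.06924537]), 'ee_rot': array([-3.14150214e+00,  8.89918740e-04,  3.08886430e+00]), 'wrist_force': array([ 0.04326717, -1.43850872, -0.24617832]), 'wrist_torque': array([ 0.11776227, -0.03992964, -0.00222722]), 'width': 0.0004115519482886095}
```

Emit:
servo_tool --series "1 -0.9 0 0 0;1 -1.1 0 -0.7 0;1 -1.4 0 -1.4 0;1 -1.8 0 -2.1 0;1 -2.2 0 -2.8 0;1 -2.7 0 -3.4 0;1 -3.3 0 -4 0;1 -3.9 0 -4.5 0;1 -4.5 0 -5 0;1 -5.2 0 -5.4 0;1 -5.9 0 -5.75 0;1 -6.6 0 -6.05 0;1 -7.3 0 -6.3 0"

```text
time: 7.13
tool_pos: [0.5544, -0.0171, 0.1319]
ee_rot: [-3.141, 0.001, 3.089]
wrist_force: [-0.5, 0.9, 0.9]
width: 0.0006
```

Run:
```python
from m import *
im,W=pts('side'); save(cv2.resize(im[150:390,200:520],(640,480)),'s4')
o=robot.get_obs(); print(o['tool_pos'],o['wrist_force'])
h=cv2.cvtColor(im,cv2.COLOR_RGB2HSV)
for nm,lo,hi,zr in [('lid',(118,40,60),(150,220,255),(.05,.2)),('tips',(20,80,80),(35,255,255),(.02,.09)),('blue',(110,130,40),(130,255,255),(.01,.064))]:
    for m in comps(im,W,lo,hi,zr,100):
        P=W[m]; r=rect(P); print(nm,m.sum(),np.round(r[0]),np.round(r[1]),round(r[2],1),'z',P[:,2].min().round(3),P[:,2].max().round(3),'x',P[:,0].min().round(3),P[:,0].max().round(3))
```

```text
[ 0.55576346 -0.01719667  0.1321982 ] [ 0.19965928 -0.05234043  0.95095747]
lid 837 [472. 243.] [136.  97.] 82.8 z 0.052 0.087 x 0.416 0.525
lid 431 [575. -25.] [121.  30.] 88.6 z 0.058 0.157 x 0.559 0.591
lid 1602 [ 478. -233.] [ 97. 133.] 3.3 z 0.052 0.072 x 0.428 0.529
tips 1193 [544. -13.] [120.  86.] 89.0 z 0.038 0.059 x 0.501 0.588
blue 811 [471. 241.] [136.  96.] 82.7 z 0.01 0.064 x 0.414 0.511
blue 1441 [541. -17.] [138.  98.] 87.3 z 0.01 0.064 x 0.489 0.592
blue 1237 [ 449. -258.] [ 80. 161.] 40.0 z 0.01 0.064 x 0.426 0.531
```

View pics/s4.png

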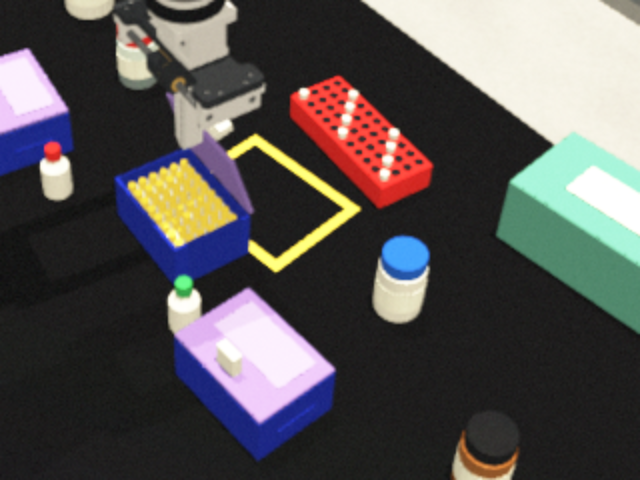

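The side view shows the lid about 1.3 rad open at (225,165), with tips in view and the box at about (0.541, -0.017). Tips sit too close to the wall to grip it, so I'll finish opening the lid and then push the front wall with both opened fingers, which also lets me control yaw.

Emit:
servo_tool --series "1 -0.8 0 -0.2 0;1 -1.6 0 -0.3 0;1 -2.4 0 -0.35 0;1 -3.2 0 -0.35 0;1 -3.2 0 -0.35 0;1 -1 0 -0.5 0;-1 3 0 -0.5 0;-1 6 0 -0.5 0;-1 8.5 0 -0.5 0;-1 9.2 0 0 0;-1 9.2 0 4 0;-1 9.2 0 7.5 0;-1 9.2 0 10 0;-1 9.2 0 11 0;-1 9.2 0 11 0"

```text
time: 8.43
tool_pos: [0.4595, -0.0118, 0.0187]
ee_rot: [3.141, -0.006, 3.089]
wrist_force: [-0.7, 0.6, 0.7]
width: 0.0572
```

```bash
cat > b.py <<'E'
import sys
from m import *
o=robot.get_obs(); print('tcp',o['tool_pos'].round(4),o['ee_rot'].round(3),'F',o['wrist_force'].round(1),'w',o['width'].round(3),'t',o['time'])
for n in ['side','scene']:
    im,W=pts(n); save(im,sys.argv[1]+n)
    for nm,lo,hi,zr in [('lid',(118,40,60),(150,220,255),(.05,.2)),('blue',(110,130,40),(130,255,255),(.005,.064)),('tips',(20,80,80),(35,255,255),(.03,.09))]:
        for m in comps(im,W,lo,hi,zr,100):
            P=W[m]; r=rect(P)
            if abs(r[0][1]+20)<80: print(n,nm,m.sum(),np.round(r[0]),np.round(r[1]),round(r[2],1),'z',P[:,2].min().round(3),P[:,2].max().round(3))
            if nm=='lid' and abs(r[0][1]+20)<80:
                q=P-P.mean(0); nn=np.linalg.svd(q,full_matrices=False)[2][2]; nn*=np.sign(nn[0]); print('   lid angle',np.arctan2(nn[0],nn[2]).round(3),'normal',nn.round(3))
E
python3 b.py s5
```

```text
Traceback (most recent call last):
  File "b.py", line 3, in <module>
    o=robot.get_obs(); print('tcp',o['tool_pos'].round(4),o['ee_rot'].round(3),'F',o['wrist_force'].round(1),'w',o['width'].round(3),'t',o['time'])
                                                                                                                 ^^^^^^^^^^^^^^^^
AttributeError: 'float' object has no attribute 'round'
```

```bash
sed -i "s/o\['width'\].round(3)/o['width']/" b.py; python3 b.py s5
```

```text
tcp [ 0.4595 -0.0118  0.0187] [ 3.141 -0.006  3.089] F [-0.7  0.6  0.7] w 0.05724223062864727 t 8.4333
side lid 1308 [601. -21.] [134.  29.] 87.6 z 0.057 0.16
   lid angle 1.674 normal [ 0.994 -0.049 -0.103]
side blue 1110 [541. -17.] [138.  99.] 86.1 z 0.005 0.064
side tips 662 [546. -13.] [124.  81.] 84.2 z 0.038 0.059
scene lid 667 [552. -19.] [134. 112.] 87.4 z 0.05 0.159
   lid angle 2.398 normal [ 0.667 -0.168 -0.726]
scene blue 646 [543. -37.] [175.  98.] 86.6 z 0.005 0.064
scene tips 573 [540. -22.] [120.  82.] 86.1 z 0.037 0.059
```

Emit:
servo_tool --series "-1 0 0 0 0;-1 0 0 0 0;-1 -1 0 0 0;-1 -2.4 0 0 0;-1 -3.2 -0.15 0 -0.02;-1 -4 -0.3 0 -0.04;-1 -4.8 -0.45 0 -0.06;-1 -5.6 -0.6 0 -0.08;-1 -6.4 -0.75 0 -0.1;-1 -7.2 -0.9 0 -0.12;-1 -8 -1.05 0 -0.14;-1 -8.8 -1.2 0 -0.16;-1 -9.6 -1.35 0 -0.18;-1 -10.4 -1.5 0 -0.195;-1 -11 -1.6 0 -0.195;-1 -11.2 -1.6 0 -0.195;-1 -11.2 -1.6 0 -0.195"

```text
time: 9.95
tool_pos: [0.5729, -0.0342, 0.0219]
ee_rot: [-3.141, 0.0, -2.999]
wrist_force: [-2.5, 0.2, 3.0]
width: 0.094
```

```bash
python3 b.py s6
```

```text
tcp [ 0.5729 -0.0342  0.0219] [-3.141  0.    -2.999] F [-2.5  0.2  3. ] w 0.09404717571441605 t 9.95
side lid 1355 [677. -44.] [172.  62.] 69.7 z 0.051 0.157
   lid angle 1.668 normal [ 0.986  0.138 -0.096]
side blue 436 [577. -14.] [96. 24.] 87.4 z 0.005 0.062
side blue 619 [639. -82.] [105.  41.] 23.7 z 0.005 0.063
side tips 180 [640. -70.] [86. 31.] 19.6 z 0.04 0.059
scene lid 766 [638. -27.] [113. 134.] 7.7 z 0.05 0.158
   lid angle 2.412 normal [ 0.667 -0.024 -0.745]
scene blue 687 [632. -27.] [ 98. 135.] 8.2 z 0.006 0.064
scene tips 615 [629. -32.] [ 83. 119.] 8.1 z 0.037 0.06
```

View pics/s6side.png

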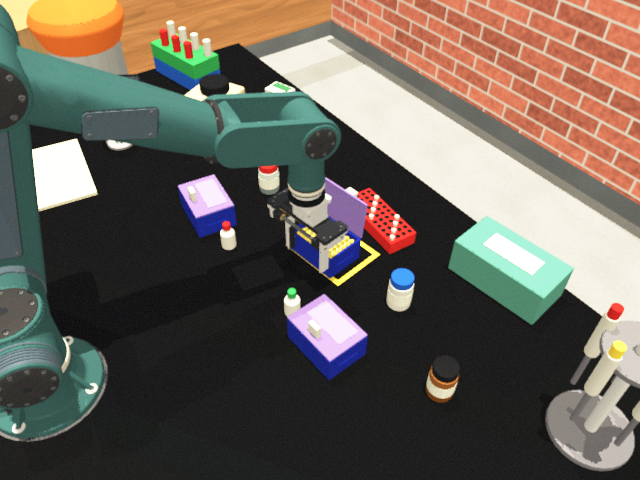

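The side view shows the box nearly inside the outline at (335,245), with the lid standing open. One last short push follows, then a retreat.

Emit:
servo_tool --series "-1 -0.5 -0.2 0 0;-1 -1 -0.4 0 0;-1 -1.5 -0.6 0 0;-1 -2 -0.8 0 0;-1 -2.1 -0.9 0 0;-1 -2.1 -0.9 0 0;-1 -1 -0.9 0 0;-1 2 -0.9 0 0;-1 5 -0.9 0 0;-1 8 -0.9 -2 0;-1 11 -0.9 -6 0;-1 14 -0.9 -10 0;-1 17 -0.9 -14 0;-1 20 -0.9 -16 0;-1 22 -0.9 -16 0;-1 22 -0.9 -16 0"

```text
time: 11.38
tool_pos: [0.3552, -0.0755, 0.1868]
ee_rot: [-3.135, 0.01, -3.002]
wrist_force: [0.5, 0.1, 0.1]
width: 0.0938
```

```bash
python3 b.py s7
python3 - <<'E'
from m import *
for n in ['side','scene']:
    im,W=pts(n)
    m=np.zeros(im.shape[:2],bool)
    h=cv2.cvtColor(im,cv2.COLOR_RGB2HSV); m=(cv2.inRange(h,(20,120,120),(35,255,255))>0)&(abs(W[...,2])<.012)&(abs(W[...,1])<.2)
    print(n,'tape',m.sum(),rect(W[m]))
    for nm,lo,hi,zr in [('rack',(0,150,80),(8,255,255),(.03,.06)),('redcap',(0,150,80),(8,255,255),(.06,.2)),('green',(45,100,60),(85,255,255),(.05,.09)),('bluecap',(95,120,80),(117,255,255),(.06,.1)),('dark',(0,0,0),(179,255,90),(.07,.09)),('lid',(118,40,60),(150,220,255),(.05,.08))]:
        for k in comps(im,W,lo,hi,zr): print(nm,np.round(rect(W[k])[0]),end='; ')
    print()
E
python3 - <<'E'
import cv2,numpy as np
a=cv2.imread('pics/s7side.png')[150:390,200:520];b=cv2.imread('pics/s7scene.png')[130:370,160:480]
cv2.imwrite('pics/c7.png',cv2.resize(np.hstack([a,b]),(800,300)))
E
```

```text
tcp [ 0.3552 -0.0755  0.1868] [-3.135  0.01  -3.002] F [0.5 0.1 0.1] w 0.09375566969866526 t 11.3833
side lid 1602 [710. -22.] [ 33. 133.] 6.9 z 0.059 0.159
   lid angle 1.672 normal [ 0.985  0.139 -0.1  ]
side blue 1584 [650. -32.] [101. 138.] 7.9 z 0.005 0.064
side tips 990 [653. -26.] [ 85. 119.] 7.6 z 0.038 0.059
scene lid 735 [661. -32.] [111. 134.] 8.4 z 0.05 0.159
   lid angle 2.413 normal [ 0.666 -0.034 -0.745]
scene blue 687 [654. -32.] [ 98. 136.] 8.5 z 0.005 0.064
scene tips 613 [649. -38.] [ 80. 123.] 5.7 z 0.038 0.059
side tape 776 ((651.0381469726562, -26.075119018554688), (148.1175537109375, 181.07769775390625), 7.9195332527160645)
rack [823.  46.]; rack [788. -51.]; redcap [717. 484.]; redcap [649. 244.]; green [ 855. -356.]; green [ 470. -126.]; bluecap [ 669. -236.]; dark [ 589. -441.]; lid [698. -23.]; lid [ 479. -234.]; 
scene tape 615 ((651.877685546875, -30.58526611328125), (144.47613525390625, 180.33555603027344), 8.161333084106445)
rack [795. -28.]; redcap [464. 122.]; redcap [652. 242.]; redcap [679. 412.]; green [ 474. -128.]; bluecap [ 673. -237.]; dark [ 596. -439.]; lid [ 483. -235.]; lid [657. -32.]; lid [475. 242.];
```

View pics/c7.png

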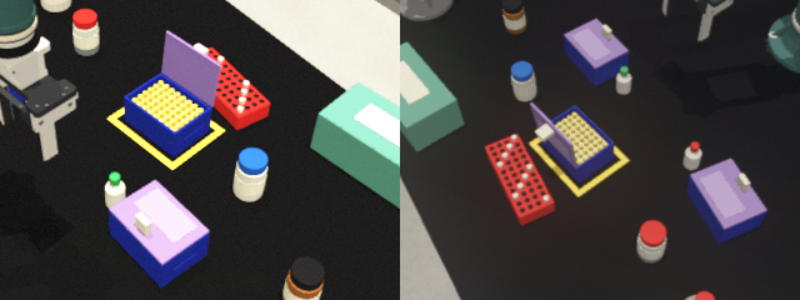

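Both views show the box square inside the outline at (168,108) left and (580,140) right, with its lid up on the far side, and everything else unmoved and upright. Box at (0.652, -0.032) against outline at (0.651, -0.029). Handing in.

```bash
python3 -c "
from bench import robot
print(robot.close_job())"
```

```text
the job is handed in; nothing more can be done
None
```

The middle box held the tips. It now stands inside the yellow outline with its hinge side away from the robot and its lid open. The job was handed in at about 11.5 s and reported no verdict.

**What I did:** My first try, gripping the handle and swinging it back, did not open the lid fully. The handle did not pivot in the pads, so the lid rose only about 0.3 rad and the box slid about 70 mm towards the outline, staying flat. I then opened the lid by pushing its front edge up and back with closed fingers. Last, I pushed the front wall with both open fingers to slide and turn the box into place. No jars had to be moved, and I never opened the other two boxes.

**Last checks:**
- **Box position:** it is within about 5 mm of the outline's centre. The two cameras differ by about 4 mm. Its angle is within about 0.5° of the outline's sides.
- **Lid:** it stands about 1.67 rad open, measured from the side camera. The scene camera's lid fit gave 2.41 rad, which is past the 1.9 stop; its colour mask probably also picked up the box itself, so I disregarded it.
- **Other objects:** the other boxes, droppers, jars, rack and wash bottle read within a few mm of their starts in the scene camera and look upright. In the side camera some were hidden or came out in split pieces (the rack, for example), so those readings confirm nothing.
- **Robot:** it was clear of everything at the end.

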